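# Spring-check the gearbox with the white gear and log the pass

## Task

Spring-check the gearbox with the white gear: with the fingertips, gently press its white gear down at least halfway through its 8 mm springy travel, then let it rise again, and only then press the green button on the grey test box well in and let it out to log the pass. Grasp nothing, and do not lift, drag or tip the gearbox. Do not touch the orange and blue gearboxes, press no other button, leave the tools where they lie, and finish with the hand clear.

Things in the scene. Friction and masses are not known exactly. Their poses are not given: they have to be found in the camera images.
- gearbox_white: The one to be tested. Small motor gearbox standing loose and upright on the bench, about 0.4 kg: aluminium foot plate 64 x 64 x 6 mm, black housing 38 mm square with a brass top plate 39 mm above the bench, and above it an upright white plastic gear. Origin: centre of its underside; z up along the gear's axis.
- white_top (a point): Centre of the flat round top (22 mm across) of the white gear; 74 mm above the bench when the gear is up. Below it the hub widens to a toothed wheel 36 mm across, its upper face 15 mm under this point. The point moves down with the gear; z up.
- white_gear (a joint): How far the white gear is pushed down, in m: 0 is up, 0.008 is the hard stop. A spring pushes it up: about 1 N starts it, 3 N at 4 mm, 5 N at 8 mm; it comes up again by itself.
- gearbox_orange: Leave it alone. Small motor gearbox standing loose and upright on the bench, about 0.4 kg: aluminium foot plate 64 x 64 x 6 mm, black housing 38 mm square with a brass top plate 39 mm above the bench, and above it an upright orange plastic gear. Origin: centre of its underside; z up along the gear's axis.
- orange_top (a point): Centre of the flat round top (22 mm across) of the orange gear; 74 mm above the bench when the gear is up. Below it the hub widens to a toothed wheel 36 mm across, its upper face 15 mm under this point. The point moves down with the gear; z up.
- orange_gear (a joint): How far the orange gear is pushed down, in m: 0 is up, 0.008 is the hard stop. A spring pushes it up: about 1 N starts it, 3 N at 4 mm, 5 N at 8 mm; it comes up again by itself.
- gearbox_blue: Leave it alone. Small motor gearbox standing loose and upright on the bench, about 0.4 kg: aluminium foot plate 64 x 64 x 6 mm, black housing 38 mm square with a brass top plate 39 mm above the bench, and above it an upright blue plastic gear. Origin: centre of its underside; z up along the gear's axis.
- blue_top (a point): Centre of the flat round top (22 mm across) of the blue gear; 74 mm above the bench when the gear is up. Below it the hub widens to a toothed wheel 36 mm across, its upper face 15 mm under this point. The point moves down with the gear; z up.
- blue_gear (a joint): How far the blue gear is pushed down, in m: 0 is up, 0.008 is the hard stop. A spring pushes it up: about 1 N starts it, 3 N at 4 mm, 5 N at 8 mm; it comes up again by itself.
- testbox: Grey test box fixed to the bench, 85 x 175 x 45 mm (x, y, z) with a black panel and three round push buttons in a row along its y axis: green at y = +52 mm, yellow at 0, red at -52 mm (each has a small lamp of its own colour beside it). Origin: centre of its underside.
- green_button_top (a point): Centre of the top of the green button, a cap 26 mm across facing straight up in a black housing 42 mm across on the test box; 67 mm above the bench and 10 mm above its housing when out; moves with the cap.
- green_button (a joint): How far the green button is pressed, in m: 0 is out, 0.006 is fully in (about 1.5 N starts it, 5 N at the end); a spring brings it out again.
- yellow_button_top (a point): Centre of the top of the yellow button, a cap 26 mm across facing straight up in a black housing 42 mm across on the test box; 67 mm above the bench and 10 mm above its housing when out; moves with the cap.
- yellow_button (a joint): How far the yellow button is pressed, in m: 0 is out, 0.006 is fully in (about 1.5 N starts it, 5 N at the end); a spring brings it out again.
- red_button_top (a point): Centre of the top of the red button, a cap 26 mm across facing straight up in a black housing 42 mm across on the test box; 67 mm above the bench and 10 mm above its housing when out; moves with the cap.
- red_button (a joint): How far the red button is pressed, in m: 0 is out, 0.006 is fully in (about 1.5 N starts it, 5 N at the end); a spring brings it out again.
- cutters: Loose side cutters lying flat, orange-red handles, 135 x 58 x 13 mm, long along x, jaws to +x. Origin near the pivot, on the underside. Leave alone.
- tweezers: Loose steel tweezers lying flat, 127 x 16 x 8 mm, long along x. Origin near the middle of the underside. Leave alone.
- syringe: Loose white dispensing syringe with an orange cap, lying, 132 x 26 x 18 mm, long along x, cap to +x. Origin near the middle of the underside. Leave alone.
- marker: Loose black marker with a blue cap, lying, 128 x 14 x 14 mm, long along x. Origin near the middle of the underside. Leave alone.
There are look-alikes about, which are no part of the job. What is shaped like the gearbox_white but pink or purple is not meant.

How it is judged:
By the outcome, as a careful person would: the job done as asked, in the order asked, and still so for the second after the job is handed in, with the robot touching nothing.
It also fails if it takes over 42 s, if anything falls off the work surface, if the arm or the gripper's body presses on something with over 40 N, if the wrist force passes 120 N, or if a joint passes its speed limit or range.

## Robot

A 6-joint arm with a two-finger parallel gripper is mounted at the origin on the work surface. World frame = base frame: x ahead of the robot, y to its left, z up, the work surface at z = 0. Lengths are in m, angles in rad, forces in N, time in s.
With the tool pointing down it reaches from about 0.375 to 0.9 m from the base axis. Payload 3.1 kg.
Tool frame: the origin (TCP) lies at the very end of the fingers, on their centre line; the grasp point (between the pads) lies 19 mm behind it; z points along the fingers, y is the direction in which the jaws open and shut (so a half turn about z gives the same grasp; the last joint's range is limited). The gripper opens to 85 mm and grips with 20 to 120 N. Pads are 22 mm wide; open, the fingers measure 114 mm over their backs; the gripper's body (76 mm by 85 mm) begins 54 mm behind the grasp point. The pads swing forward as they close: fully open they stand 13 mm farther back than shut.
Start: joints at [1.026, 0.527, 1.433, -0, 1.181, -0.178], TCP at [0.224, 0.583, 0.231] pointing down, gripper open.
Joint ranges: [-3.08, 3.08], [-0.75, 2.2], [0.22, 2.44], [-1.43, 4.57], [0, 2.65], [-2.85, 2.85]. Speed limits (rad/s): [2.79, 2.79, 3.14, 3.14, 3.14, 3.14].

## Interface

Orientations are given as a unit quaternion [x, y, z, w].
In Python, from station import manip gives the robot as it stands.
- The arm moves only by the tool send_rows, never from a script. Its argument "motion" is a list of rows, each an object with "gripper": the finger opening in mm, from 0 to 85.4; "travel": the shift along the tool's x, y, z in mm, a list of three; "rotation": the turn, a rotation vector about the tool's x, y, z in degrees, a list of three. In form: [{"gripper": gripper, "travel": [x, y, z], "rotation": [ax, ay, az]}, ...]. A call has 1 to 12 rows; each row shifts and turns the commanded pose from where the row before left it, along the tool's axes as they then stand; what a row does not reach is not made up. A row lasts 1/12 s, in which the tool goes at most 41.7 mm and 7.16 degrees, less where a joint would pass 70% of its speed; a pose out of reach is approached as far as the arm can. A call is refused whole if a number of a shift passes 41.7 or a number of a turn 7.16, either way. A call with a gripper value outside its range is refused whole. The fingers move at their own pace and stop on an object; "newtons" is the grip in N (left out, the last holds). Time passes only in rows, so rows that do not move let the fingers close. It gives the time, the measured TCP pose, the force and the opening at its end, in the units of the state.
- manip.sense(): the state, without advancing time (a new reading comes with each control period).
- manip.snapshot(name): name is "side" or "top"; returns the picture (384x512x3 uint8, red, green, blue); there is no depth.
- manip.calibration(name): a dict with "fx", "fy", "cx", "cy" (pixels), "k1" (the pictures are not rectified: a ray, as slopes to the right and down, at radius r is drawn at 1 + k1 r^2 times it, then the intrinsics apply), "cam_to_world" (4x4, takes a point from camera to world coordinates). Camera axes: x right, y down, z forward; pixel columns grow to the right and rows downward; lengths in m; the calibration is good to about 2 mm. A picture is of the moment at which its call begins. calibration takes no time and is no camera call.
- manip.sign_off(): hands the job in, once; it reports no verdict.
The state is a dict: "t": time; "q": joint angles; "qd": joint speeds; "tau": joint torques, N m; "tcp_pos": TCP position; "tool_rot": TCP orientation; "force": force on the tool from outside, world axes, zero at the start; "ft_torque": the same for the moment, N m; "finger_gap": opening from 0.0 (shut) to 1.0 (fully open).
Only numpy, scipy, OpenCV 4.12 (cv2) and the standard library are available. Lean on these libraries where they do the work, as an engineer would, in place of code of your own. Each camera call takes 0.05 s, during which the arm holds its last target. There are 200 camera calls.

## Working session

There is one attempt and no reset: what is moved stays moved. The work goes in short steps, Python scripts to look and compute and a tool call to move; the robot and the scene stay as the last step left them, time stands still between calls to the robot, and variables do not carry over. Pictures are saved under pics/ and viewed, about 8 in all and at most 12, crops included, and the job is handed in when it is done.

Besides the shell and the picture viewer there is one more tool, called after "Emit:" in YAML: its name, and indented under it one key for each argument. send_rows: Moves the arm, as the interface text tells. Its arguments: {"type":"object","properties":{"motion":{"type":"array","items":{"type":"object","properties":{"gripper":{"type":"number"},"travel":{"type":"array","items":{"type":"number"}},"rotation":{"type":"array","items":{"type":"number"}}}}},"newtons":{"type":"number"}},"required":["motion"]}

```bash
mkdir -p pics; cat > h.py <<'E'
import numpy as np, cv2
from station import manip
def K(n):
    c=manip.calibration(n); return c,np.array([[c['fx'],0,c['cx']],[0,c['fy'],c['cy']],[0,0,1.]]),np.array([c['k1'],0,0,0.]),np.array(c['cam_to_world'])
def at_z(n,uv,z):
    c,k,d,T=K(n); r=cv2.undistortPoints(np.array([[uv]],float),k,d)[0,0]
    v=T[:3,:3]@np.array([*r,1]); o=T[:3,3]; return o+v*(z-o[2])/v[2]
def proj(n,p):
    c,k,d,T=K(n); W=np.linalg.inv(T); return cv2.projectPoints(np.array([p],float),cv2.Rodrigues(W[:3,:3])[0],W[:3,3],k,d)[0][0,0]
def save(n,f):
    im=manip.snapshot(n); cv2.imwrite('pics/'+f,im[:,:,::-1]); return im
E
python3 - <<'E'
from h import *
a=save('top','top0.png');b=save('side','side0.png')
s=manip.sense();print(s)
for n in('top','side'):print(K(n)[3].round(3))
E
```

```text
{'t': 0.1, 'q': array([ 1.02552218e+00,  5.28385333e-01,  1.43376317e+00,  5.00321329e-08,
        1.18143682e+00, -1.78517263e-01]), 'qd': array([-0.00021336, -0.00251248, -0.00100903,  0.00087248,  0.0003232 ,
        0.00031767]), 'tau': array([-1.67408939e-04, -4.43305957e+01, -1.78587931e+01, -2.17965021e-04,
        3.93905750e-03, -1.14579007e-05]), 'tcp_pos': array([0.22375977, 0.5828783 , 0.23042754]), 'tool_rot': array([ 1.82352323e-01,  9.83232749e-01, -9.31791701e-04, -3.52771896e-04]), 'force': array([-0.48290279, -0.42603019,  0.02133646]), 'ft_torque': array([ 0.01087992, -0.05037015,  0.00882479]), 'finger_gap': 0.9983182323582664}
[[-0.007 -0.983  0.183  0.317]
 [-1.     0.006 -0.003  0.107]
 [ 0.002 -0.183 -0.983  1.293]
 [ 0.     0.     0.     1.   ]]
[[ 0.741 -0.381  0.553 -0.052]
 [-0.672 -0.409  0.618 -0.567]
 [-0.009 -0.829 -0.559  0.684]
 [ 0.     0.     0.     1.   ]]
```

View pics/top0.png

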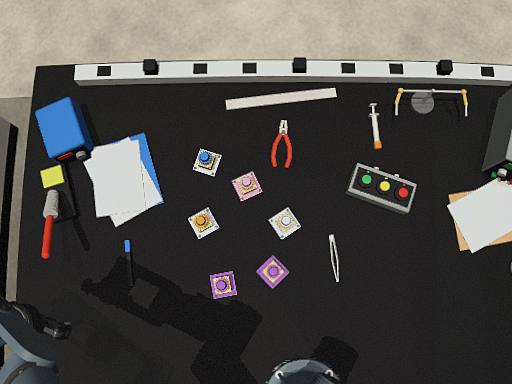

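View pics/side0.png

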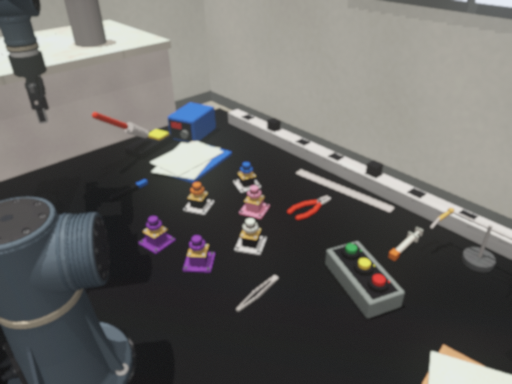

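Top view, gearbox-shaped candidates: blue (207,160), pink (247,185), orange (203,221), white (285,222), purple (222,285) and (272,271). The white one at (285,222), or (251,228) in the side view, fits because its gear and plate are white. The green button is at (367,179) top and (352,248) side. I'll confirm both in one enlarged crop.

```bash
python3 - <<'E'
from h import *
a=cv2.imread('pics/top0.png');b=cv2.imread('pics/side0.png')
f=lambda im,u,v:cv2.resize(im[v:v+48,u:u+64],None,fx=6,fy=6,interpolation=cv2.INTER_CUBIC)
cv2.imwrite('pics/crop.png',np.vstack([np.hstack([f(a,255,198),f(b,219,204)]),np.hstack([f(a,340,158),f(b,325,230)])]))
E
```

```text
(no output)
```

View pics/crop.png

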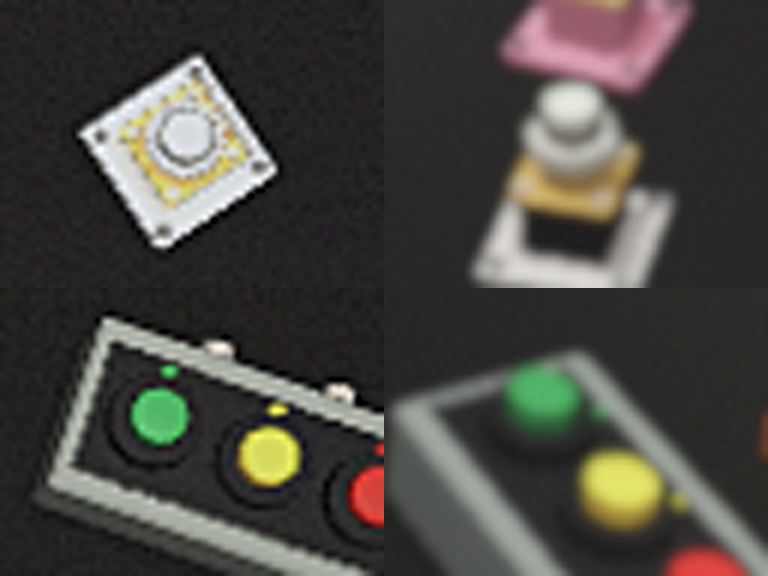

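The crop shows a white gear on a brass top plate with a bare aluminium foot, so it's the one to test. Its top is at about (285.6,219.9) top and (249.7,220.8) side. The green cap is at about (366.3,179.2) top and (351.1,246.3) side.

```bash
python3 - <<'E'
from h import *
for nm,t,s,z in(('white',(285.6,219.9),(249.7,220.8),.074),('green',(366.3,179.2),(351.1,246.3),.067)):
    print(nm,at_z('top',t,z).round(4),at_z('side',s,z).round(4))
print('foot',at_z('top',(284.5,222.8),.006).round(4))
print('yellow',at_z('top',(384.5,186),.067).round(4))
from scipy.spatial.transform import Rotation as R
print(R.from_quat(manip.sense()['tool_rot']).as_matrix().round(3))
E
```

```text
white [0.4629 0.0459 0.074 ] [0.461  0.0432 0.074 ]
green [ 0.5701 -0.1702  0.067 ] [ 0.57   -0.1715  0.067 ]
foot [0.4632 0.0456 0.006 ]
yellow [ 0.5515 -0.2184  0.067 ]
[[-0.933  0.359 -0.001]
 [ 0.359  0.933 -0.002]
 [ 0.    -0.002 -1.   ]]
```

White top ≈ (0.4625, 0.045), green ≈ (0.570, −0.171), and the two views agree to about 3 mm. Moving above the gear now, with the fingers shut.

Emit:
send_rows:
  motion:
    - {"gripper":0,"travel":[-17.3,-17.3,0],"rotation":[0,0,0]}
    - {"gripper":0,"travel":[-17.3,-17.3,0],"rotation":[0,0,0]}
    - {"gripper":0,"travel":[-17.3,-17.3,0],"rotation":[0,0,0]}
    - {"gripper":0,"travel":[-17.3,-17.3,0],"rotation":[0,0,0]}
    - {"gripper":0,"travel":[-17.3,-17.3,0],"rotation":[0,0,0]}
    - {"gripper":0,"travel":[-17.3,-17.3,0],"rotation":[0,0,0]}
    - {"gripper":0,"travel":[-17.3,-17.3,0],"rotation":[0,0,0]}
    - {"gripper":0,"travel":[-17.3,-17.3,0],"rotation":[0,0,0]}
    - {"gripper":0,"travel":[-17.3,-17.3,0],"rotation":[0,0,0]}
    - {"gripper":0,"travel":[-17.3,-17.3,0],"rotation":[0,0,0]}
    - {"gripper":0,"travel":[-17.3,-17.3,0],"rotation":[0,0,0]}
    - {"gripper":0,"travel":[-17.3,-17.3,0],"rotation":[0,0,0]}
  newtons: 20

```text
t: 1.1
tcp_pos: [0.3435, 0.3139, 0.2311]
tool_rot: [0.182, 0.983, -0.0, -0.0]
force: [-0.1, -0.6, 0.1]
finger_gap: -0.003
```

Emit:
send_rows:
  motion:
    - {"gripper":0,"travel":[-17.3,-17.3,0],"rotation":[0,0,0]}
    - {"gripper":0,"travel":[-17.3,-17.3,0],"rotation":[0,0,0]}
    - {"gripper":0,"travel":[-17.3,-17.3,0],"rotation":[0,0,0]}
    - {"gripper":0,"travel":[-17.3,-17.3,0],"rotation":[0,0,0]}
    - {"gripper":0,"travel":[-17.3,-17.3,0],"rotation":[0,0,0]}
    - {"gripper":0,"travel":[-17.3,-17.3,0],"rotation":[0,0,0]}
    - {"gripper":0,"travel":[-17.3,-17.3,0],"rotation":[0,0,0]}
    - {"gripper":0,"travel":[-17.3,-17.3,0],"rotation":[0,0,0]}
    - {"gripper":0,"travel":[-17.3,-17.3,0],"rotation":[0,0,0]}
    - {"gripper":0,"travel":[-17.3,-17.3,0],"rotation":[0,0,0]}
    - {"gripper":0,"travel":[-17.3,-17.3,0],"rotation":[0,0,0]}
    - {"gripper":0,"travel":[-17.3,-17.3,0],"rotation":[0,0,0]}

```text
t: 2.1
tcp_pos: [0.4628, 0.0458, 0.2311]
tool_rot: [0.182, 0.983, 0.0, -0.0]
force: [0.1, 1.0, 0.2]
finger_gap: 0.001
```

Emit:
send_rows:
  motion:
    - {"gripper":0,"travel":[0,0,20],"rotation":[0,0,0]}
    - {"gripper":0,"travel":[0,0,20],"rotation":[0,0,0]}
    - {"gripper":0,"travel":[0,0,20],"rotation":[0,0,0]}
    - {"gripper":0,"travel":[0,0,20],"rotation":[0,0,0]}
    - {"gripper":0,"travel":[0,0,20],"rotation":[0,0,0]}
    - {"gripper":0,"travel":[0,0,20],"rotation":[0,0,0]}
    - {"gripper":0,"travel":[0,0,10],"rotation":[0,0,0]}
    - {"gripper":0,"travel":[0,0,0],"rotation":[0,0,0]}
    - {"gripper":0,"travel":[0,0,0],"rotation":[0,0,0]}

```text
t: 2.85
tcp_pos: [0.4624, 0.047, 0.1008]
tool_rot: [0.182, 0.983, -0.0, -0.001]
force: [0.2, 0.5, 0.1]
finger_gap: 0.006
```

```bash
python3 - <<'E'
from h import *
a=save('top','top1.png');b=save('side','side1.png');s=manip.sense();print(s['tcp_pos'],s['force'])
print(proj('side',s['tcp_pos']),proj('side',[.4625,.045,.074]))
f=lambda im,u,v:cv2.resize(im[v:v+60,u:u+60,::-1],None,fx=6,fy=6,interpolation=cv2.INTER_CUBIC)
cv2.imwrite('pics/crop1.png',np.hstack([f(a,255,190),f(b,220,190)]))
E
```

```text
[0.46332144 0.04687566 0.10186702] [0.88242042 0.20600672 0.5160823 ]
[249.1495406  210.19931768] [249.68523456 220.19298182]
```

View pics/crop1.png

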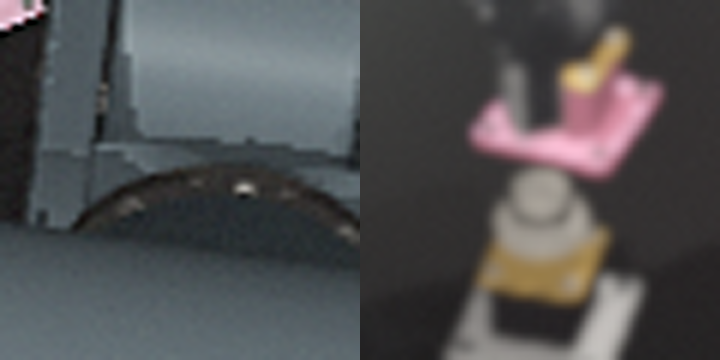

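The side crop shows the fingertips at about (248,211), right above the white top at (250,221). I'll nudge 1.5 mm and descend.

Emit:
send_rows:
  motion:
    - {"gripper":0,"travel":[-0.5,-1.5,4],"rotation":[0,0,0]}
    - {"gripper":0,"travel":[0,0,6],"rotation":[0,0,0]}
    - {"gripper":0,"travel":[0,0,6],"rotation":[0,0,0]}
    - {"gripper":0,"travel":[0,0,4],"rotation":[0,0,0]}
    - {"gripper":0,"travel":[0,0,2],"rotation":[0,0,0]}
    - {"gripper":0,"travel":[0,0,0],"rotation":[0,0,0]}
    - {"gripper":0,"travel":[0,0,0],"rotation":[0,0,0]}

```text
t: 3.53
tcp_pos: [0.4626, 0.0454, 0.0791]
tool_rot: [0.182, 0.983, -0.0, -0.0]
force: [-0.5, -0.8, -1.0]
finger_gap: 0.002
```

Emit:
send_rows:
  motion:
    - {"gripper":0,"travel":[0,0,2],"rotation":[0,0,0]}
    - {"gripper":0,"travel":[0,0,2],"rotation":[0,0,0]}
    - {"gripper":0,"travel":[0,0,2],"rotation":[0,0,0]}
    - {"gripper":0,"travel":[0,0,2],"rotation":[0,0,0]}
    - {"gripper":0,"travel":[0,0,0],"rotation":[0,0,0]}
    - {"gripper":0,"travel":[0,0,0],"rotation":[0,0,0]}
    - {"gripper":0,"travel":[0,0,0],"rotation":[0,0,0]}

```text
t: 4.12
tcp_pos: [0.4629, 0.0453, 0.0715]
tool_rot: [0.182, 0.983, 0.0, 0.0]
force: [0.0, -0.0, 2.2]
finger_gap: 0.003
```

Emit:
send_rows:
  motion:
    - {"gripper":0,"travel":[0,0,1],"rotation":[0,0,0]}
    - {"gripper":0,"travel":[0,0,1],"rotation":[0,0,0]}
    - {"gripper":0,"travel":[0,0,1],"rotation":[0,0,0]}
    - {"gripper":0,"travel":[0,0,1],"rotation":[0,0,0]}
    - {"gripper":0,"travel":[0,0,0],"rotation":[0,0,0]}
    - {"gripper":0,"travel":[0,0,0],"rotation":[0,0,0]}
    - {"gripper":0,"travel":[0,0,0],"rotation":[0,0,0]}

```text
t: 4.7
tcp_pos: [0.4629, 0.0454, 0.0674]
tool_rot: [0.182, 0.983, 0.0, 0.0]
force: [0.3, 0.6, 3.7]
finger_gap: -0.001
```

```bash
python3 - <<'E'
from h import *
F=[]
for i in range(4):
    b=manip.snapshot('side'); s=manip.sense(); F.append([*s['force'],s['tcp_pos'][2]])
print(np.round(F,4))
cv2.imwrite('pics/press.png',cv2.resize(b[190:260,210:310,::-1],None,fx=6,fy=6,interpolation=cv2.INTER_CUBIC))
E
```

```text
[[ 8.2650e-01 -3.0000e-03  4.2740e+00  6.7400e-02]
 [ 2.7480e-01 -4.6750e-01  4.3247e+00  6.7400e-02]
 [-6.4400e-02  2.8410e-01  4.6127e+00  6.7400e-02]
 [ 9.2230e-01 -3.5090e-01  3.9236e+00  6.7400e-02]]
```

View pics/press.png

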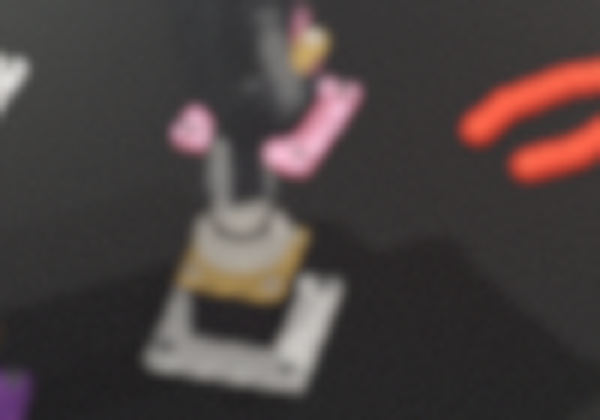

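The fingertips sit on the white top at crop (240,205) with the gear pressed visibly closer to the brass plate. Force is about 4.3 N at z = 67.4 mm, so roughly 6.5 mm down. The gearbox hasn't moved or tipped. Releasing it, then moving over the green button.

Emit:
send_rows:
  motion:
    - {"gripper":0,"travel":[0,0,-3],"rotation":[0,0,0]}
    - {"gripper":0,"travel":[0,0,-3],"rotation":[0,0,0]}
    - {"gripper":0,"travel":[0,0,-3],"rotation":[0,0,0]}
    - {"gripper":0,"travel":[0,0,-5],"rotation":[0,0,0]}
    - {"gripper":0,"travel":[0,0,-15],"rotation":[0,0,0]}
    - {"gripper":0,"travel":[0,0,-20],"rotation":[0,0,0]}
    - {"gripper":0,"travel":[0,0,-20],"rotation":[0,0,0]}
    - {"gripper":0,"travel":[0,0,-10],"rotation":[0,0,0]}
    - {"gripper":0,"travel":[0,0,0],"rotation":[0,0,0]}

```text
t: 5.65
tcp_pos: [0.4637, 0.0453, 0.1484]
tool_rot: [0.182, 0.983, 0.0, 0.002]
force: [-0.1, -0.3, -0.1]
finger_gap: 0.003
```

Emit:
send_rows:
  motion:
    - {"gripper":0,"travel":[-17.8,-16.4,0],"rotation":[0,0,0]}
    - {"gripper":0,"travel":[-17.8,-16.4,0],"rotation":[0,0,0]}
    - {"gripper":0,"travel":[-17.8,-16.4,0],"rotation":[0,0,0]}
    - {"gripper":0,"travel":[-17.8,-16.4,0],"rotation":[0,0,0]}
    - {"gripper":0,"travel":[-17.8,-16.4,0],"rotation":[0,0,0]}
    - {"gripper":0,"travel":[-17.8,-16.4,0],"rotation":[0,0,0]}
    - {"gripper":0,"travel":[-17.8,-16.4,0],"rotation":[0,0,0]}
    - {"gripper":0,"travel":[-17.8,-16.4,0],"rotation":[0,0,0]}
    - {"gripper":0,"travel":[-17.8,-16.4,0],"rotation":[0,0,0]}
    - {"gripper":0,"travel":[-17.8,-16.4,0],"rotation":[0,0,0]}
    - {"gripper":0,"travel":[0,0,0],"rotation":[0,0,0]}
    - {"gripper":0,"travel":[0,0,0],"rotation":[0,0,0]}

```text
t: 6.65
tcp_pos: [0.5696, -0.1724, 0.1451]
tool_rot: [0.183, 0.983, 0.0, -0.001]
force: [-0.7, 0.4, -0.1]
finger_gap: -0.005
```

Emit:
send_rows:
  motion:
    - {"gripper":0,"travel":[0,0,15],"rotation":[0,0,0]}
    - {"gripper":0,"travel":[0,0,15],"rotation":[0,0,0]}
    - {"gripper":0,"travel":[0,0,15],"rotation":[0,0,0]}
    - {"gripper":0,"travel":[0,0,10],"rotation":[0,0,0]}
    - {"gripper":0,"travel":[0,0,0],"rotation":[0,0,0]}
    - {"gripper":0,"travel":[0,0,0],"rotation":[0,0,0]}

```text
t: 7.15
tcp_pos: [0.5691, -0.1705, 0.0906]
tool_rot: [0.182, 0.983, 0.0, -0.001]
force: [1.0, -0.3, -0.3]
finger_gap: 0.001
```

```bash
python3 - <<'E'
from h import *
b=manip.snapshot('side'); s=manip.sense(); print(s['t'],s['tcp_pos'],s['force'])
print(proj('side',s['tcp_pos']),proj('side',[.57,-.171,.067]))
cv2.imwrite('pics/green.png',cv2.resize(b[190:300,220:390,::-1],None,fx=4,fy=4,interpolation=cv2.INTER_CUBIC))
E
```

```text
7.2 [ 0.56986597 -0.17097559  0.09136851] [ 0.88715997 -0.93625401  0.43486052]
[352.09130279 237.66617744] [350.89816243 246.18853742]
```

View pics/green.png

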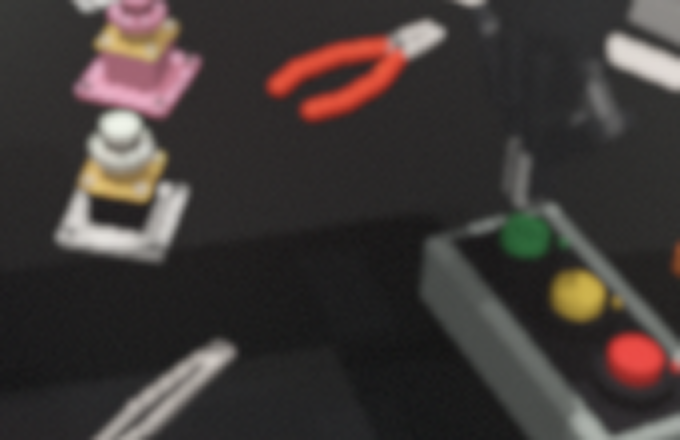

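The white gear is up again at crop (120,125), and the fingertips at (520,205) are just above the green cap at (526,235). Pressing now.

Emit:
send_rows:
  motion:
    - {"gripper":0,"travel":[0,0,6],"rotation":[0,0,0]}
    - {"gripper":0,"travel":[0,0,6],"rotation":[0,0,0]}
    - {"gripper":0,"travel":[0,0,6],"rotation":[0,0,0]}
    - {"gripper":0,"travel":[0,0,3],"rotation":[0,0,0]}
    - {"gripper":0,"travel":[0,0,2],"rotation":[0,0,0]}
    - {"gripper":0,"travel":[0,0,2],"rotation":[0,0,0]}
    - {"gripper":0,"travel":[0,0,2],"rotation":[0,0,0]}
    - {"gripper":0,"travel":[0,0,0],"rotation":[0,0,0]}
    - {"gripper":0,"travel":[0,0,0],"rotation":[0,0,0]}
    - {"gripper":0,"travel":[0,0,0],"rotation":[0,0,0]}

```text
t: 8.03
tcp_pos: [0.5698, -0.1715, 0.0646]
tool_rot: [0.182, 0.983, 0.0, -0.0]
force: [-2.4, 0.8, 2.6]
finger_gap: 0.004
```

Emit:
send_rows:
  motion:
    - {"gripper":0,"travel":[0,0,1],"rotation":[0,0,0]}
    - {"gripper":0,"travel":[0,0,1],"rotation":[0,0,0]}
    - {"gripper":0,"travel":[0,0,0.5],"rotation":[0,0,0]}
    - {"gripper":0,"travel":[0,0,0],"rotation":[0,0,0]}
    - {"gripper":0,"travel":[0,0,0],"rotation":[0,0,0]}
    - {"gripper":0,"travel":[0,0,0],"rotation":[0,0,0]}

```text
t: 8.53
tcp_pos: [0.5698, -0.1715, 0.0619]
tool_rot: [0.182, 0.983, 0.0, -0.0]
force: [-3.2, 1.0, 4.4]
finger_gap: -0.003
```

Emit:
send_rows:
  motion:
    - {"gripper":0,"travel":[0,0,0.5],"rotation":[0,0,0]}
    - {"gripper":0,"travel":[0,0,0.5],"rotation":[0,0,0]}
    - {"gripper":0,"travel":[0,0,0],"rotation":[0,0,0]}
    - {"gripper":0,"travel":[0,0,0],"rotation":[0,0,0]}
    - {"gripper":0,"travel":[0,0,0],"rotation":[0,0,0]}

```text
t: 8.95
tcp_pos: [0.5698, -0.1715, 0.0611]
tool_rot: [0.182, 0.983, 0.0, -0.0]
force: [-3.3, 0.7, 5.8]
finger_gap: -0.003
```

```bash
python3 - <<'E'
from h import *
b=manip.snapshot('side'); s=manip.sense(); print(s['t'],s['tcp_pos'],s['force'])
cv2.imwrite('pics/gpress.png',cv2.resize(b[210:310,300:430,::-1],None,fx=5,fy=5,interpolation=cv2.INTER_CUBIC))
E
```

```text
9.0 [ 0.56984699 -0.17150052  0.06110132] [-3.23986021  0.6291155   7.70159594]
```

View pics/gpress.png

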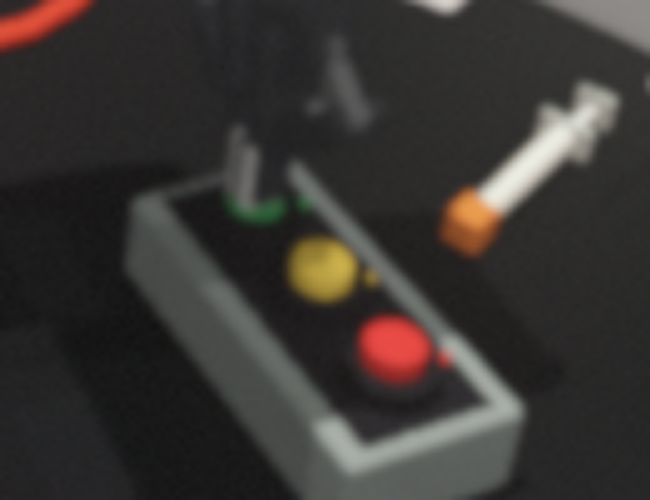

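The green cap is fully in under the fingertips at crop (255,205): z = 61.1 mm, with force rising to 6–8 N as it meets the stop. Yellow and red are untouched. Releasing and withdrawing upward.

Emit:
send_rows:
  motion:
    - {"gripper":0,"travel":[0,0,-3],"rotation":[0,0,0]}
    - {"gripper":0,"travel":[0,0,-3],"rotation":[0,0,0]}
    - {"gripper":0,"travel":[0,0,-4],"rotation":[0,0,0]}
    - {"gripper":0,"travel":[0,0,-10],"rotation":[0,0,0]}
    - {"gripper":0,"travel":[0,0,-20],"rotation":[0,0,0]}
    - {"gripper":0,"travel":[0,0,-25],"rotation":[0,0,0]}
    - {"gripper":0,"travel":[0,0,-25],"rotation":[0,0,0]}
    - {"gripper":0,"travel":[0,0,-20],"rotation":[0,0,0]}
    - {"gripper":0,"travel":[0,0,-10],"rotation":[0,0,0]}
    - {"gripper":0,"travel":[0,0,0],"rotation":[0,0,0]}
    - {"gripper":0,"travel":[0,0,0],"rotation":[0,0,0]}
    - {"gripper":0,"travel":[0,0,0],"rotation":[0,0,0]}

```text
t: 10.0
tcp_pos: [0.5693, -0.1712, 0.1796]
tool_rot: [0.182, 0.983, 0.0, -0.001]
force: [-0.2, 0.0, -1.0]
finger_gap: -0.004
```

```bash
python3 - <<'E'
from h import *
b=save('side','end.png'); s=manip.sense(); print(s['t'],s['tcp_pos'],s['force'])
E
```

```text
10.05 [ 0.56914849 -0.17110854  0.17928282] [ 0.13279389 -0.20000273  0.51929135]
```

View pics/end.png

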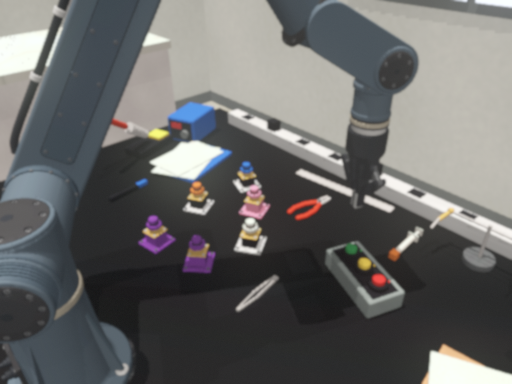

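The hand is clear at (358,205), the green button is out at (352,248), the white gear is up at (250,225), and nothing else has moved. Handing in.

```bash
python3 -c "
from station import manip
print(manip.sign_off())"
```

```text
the job is handed in; nothing more can be done
None
```

The job is done and handed in at about 10 s of the 42 s allowed; the sign-off gives no verdict.

- **White gear:** I pressed it with shut fingertips to z = 67.4 mm at about 4.3 N, roughly 6.5 mm of its 8 mm travel. I then let it go, and the picture showed it up again before I touched the button.
- **Green button:** I pressed it to z = 61.1 mm, about its full 6 mm, with the force rising to 6–8 N at the stop, then released it. A sideways force of about 3 N showed during this press and was gone after release.
- **Last check:** the final side picture shows the gear up, the green button out, and the gearboxes, tools and other buttons as they were. The hand is about 110 mm above the button, with force readings back to sensor noise.
- **Disagreements:** the two cameras differed by up to 3 mm on the gear's position and about 1 mm on the button's, which did not affect either press.

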